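# Unlock a bayonet heading tip and return it to its rest

### The job

Take the heading tip out of the upright tool handle: press it down against the socket's spring until it feels solid, keep it pressed while you turn it anticlockwise (seen from above) by about a sixth of a turn until its lugs line up with the slot in the rim, and draw it straight up. Then stand it upright, fully seated, in the empty hole of the rack and let go. Do not force the socket (push or twist no harder than you need, under about 20 N), set the tip down gently, and leave the other two tips, the bottle and the scoop where they are.

Things in the scene. Friction and masses are not known exactly. Their poses are not given: they have to be found in the camera images.
- tip_head (a point): centre of the square head of the steel tip locked in the handle: 26 x 26 mm (flats face this frame's x and y), 30 mm tall, with a 12 mm cone (radius 11) on top; z points up. Under the head is a round collar, 44 mm across, 8 mm thick, its top 15 mm below this point: fingertips beside the head can bear on it to press down. Mass 0.28 to 0.42 kg
- socket_rim (a point): centre of the rim of the steel bayonet socket, 56 mm across, on top of the upright ash handle; z up. The slot that lets the lugs out, 13 mm wide, runs along this frame's x axis. Locked, the tip's x axis is 60 degrees clockwise (from above) of the slot, its head centre 47 mm and its collar's underside 24 mm above the rim. The stem has 1.3 mm side play
- handle: the fixed handle with its socket, spring and bench clamp; origin on the bench below the socket, rim 160 mm up. Clamp foot 130 (x) by 100 mm, jaws 52 mm high. The 60 degree turn brings the lugs in line with the slot; a firm stop follows 7 degrees further, and within 6 degrees either side of the slot's axis the lugs are free to leave
- rest_a_hole0 (a point): mouth of the empty round hole, 17 mm wide, 25 mm deep, in one of three wooden rest blocks (80 x 86 mm, tops 45 mm above the bench), z up. The blocks stand in a row along this frame's y, 95 mm apart; any of the three may be the empty one. Seated, the lugs' underside rests on the block's top, head centre 62 mm above this point; any yaw will do
- tip_b: one of the two like tips that stand in the other rest blocks; origin at the underside of its lugs, at the hole's mouth; its top is 89 mm above that. Leave it.
- tip_c: the other like tip in the rack, origin as for tip_b. Leave it.
- bottle: amber glass bottle, 64 mm across, 160 mm tall, origin under its centre. Leave it.
- scoop: copper scoop: bowl 72 mm across, 35 mm high, with a 140 mm handle towards its y; origin under the bowl. Leave it.
- tip_seat (a point): point on the same tip's axis at the underside of its lugs, 62 mm below the head centre; z up. The lugs are a cross bar 40 mm long along x, 8 mm wide, 7 mm tall. Above them is a stem 18 mm across up to the collar, below them a pilot pin 14 mm across and 20 mm long
- socket_spring (a point): where the spring plunger bears on the pilot pin at rest, 35 mm below the rim. It pushes up with 7 N plus 0.4 N per mm. The catches block the turn until the tip is pressed past them, by 3 to 15 mm: unseen, different each time. Only 1.6 mm deeper it goes solid, felt as a hand push that climbs steeply past 4 to 11 N; turn it there at 12 to 16 N. Turned, it must rise 35 mm from rest to clear the rim
Not all that is in view belongs to the job. Leave any purple look-alike of the part that bears tip_head alone.

How it is judged (in metres and radians):
On the way, in this order (a step that is already met when the one before it is completed fails the run):
1. the tip is pressed down more than 2.5 mm in its socket (z of tip_head in the frame of socket_rim below 0.0445 m), for 0.1 s.
2. the tip is turned in line with the slot (within 0.14 rad) while still in the socket (angle between the x axis of tip_head and the x axis of socket_rim, either way round below 0.14 rad and z of tip_head in the frame of socket_rim below 0.05 m), for 0.1 s.
3. the tip is drawn out, clear above the socket (z of tip_head in the frame of socket_rim above 0.082 m), for 0.1 s.
At the end, for the whole second after the job is handed in: The tip taken from the handle stands in the empty hole of the rack, its lugs on the block (head centre 58 to 65 mm above the hole's mouth and within 8 mm of its axis), upright within 0.12 rad and at rest; the other two tips are within 10 mm and the bottle and scoop within 20 mm of where they were (horizontal distance between tip_head and rest_a_hole0 below 0.008 m and z of tip_head in the frame of rest_a_hole0 between 0.058 and 0.065 m and angle between tip_head's own z axis and vertical below 0.12 rad and linear speed of tip below 0.01 m/s and distance of each of tip_b, tip_c from where it was at the start of the episode below 0.01 m and distance of each of bottle, scoop from where it was at the start of the episode below 0.02 m); the robot touches nothing.
It fails at once if the socket is forced: load between tip and handle (its socket and spring) above 38 N (contact force between tip and handle above 38 N).
It fails at once if the tip is driven or dropped hard onto the rack (over 40 N) (contact force between tip and rest_a above 40 N).
It fails at once if another tip, the bottle or the scoop is disturbed (distance of any of tip_b, tip_c from where it was at the start of the episode above 0.03 m or distance of any of bottle, scoop from where it was at the start of the episode above 0.04 m).
It also fails if it takes over 69 s, if anything falls off the work surface, if the arm or the gripper's body presses on something with over 40 N, if the wrist force passes 120 N, or if a joint passes its speed limit or range.

### The arm

A 7-joint arm with a two-finger parallel gripper is mounted at the origin on the work surface. World frame = base frame: x ahead of the robot, y to its left, z up, the work surface at z = 0. Lengths are in mm, angles in rad, forces in N, time in s.
With the tool pointing down it reaches from about 400 to 875 mm from the base axis. Payload 4.4 kg.
Tool frame: the origin (TCP) lies at the very end of the fingers, on their centre line; the grasp point (between the pads) lies 19 mm behind it; z points along the fingers, y is the direction in which the jaws open and shut (so a half turn about z gives the same grasp; the last joint's range is limited). The gripper opens to 85 mm and grips with 20 to 120 N. Pads are 22 mm wide; open, the fingers measure 114 mm over their backs; the gripper's body (76 mm by 85 mm) begins 54 mm behind the grasp point. The pads swing forward as they close: fully open they stand 13 mm farther back than shut.
Start: joints at [1.183, 0.628, 0.038, 1.517, -0.027, 0.996, -0.02], TCP at [205.606, -616.639, 231.313] pointing down, gripper open.
Joint ranges: [-3.06, 3.06], [-0.37, 2.12], [-1.25, 1.32], [0.18, 2.47], [-1.1, 4.24], [0.23, 1.98], [-2.94, 2.94]. Speed limits (rad/s): [2.57, 2.57, 3.14, 3.14, 3.14, 3.14, 3.14].

### API

Orientations are given as [roll, pitch, yaw] about the fixed x, y, z axes, in that order (R = Rz(yaw) Ry(pitch) Rx(roll)).
In Python, from cell import ctrl gives the robot as it stands.
- The arm moves only by the shell command python3 -m crank 'ROWS' [OPENING]. ROWS is JSON, a list that holds one entry, the list of rows, each a list of 6 numbers: the shift along the tool's x, y, z in units of 30 mm (1.0 is 30 mm), then the turn, a rotation vector about the tool's x, y, z in units of 6 degrees (1.0 is 6 degrees). In form: [[[tx, ty, tz, rx, ry, rz], ...]]. A call has 1 to 12 rows; each row shifts and turns the pose as measured when the row begins, along the tool's axes as they then stand; what a row does not reach is not made up. A row lasts 1/12 s, in which the tool goes at most 41.7 mm and 7.16 degrees, less where a joint would pass 70% of its speed; a pose out of reach is approached as far as the arm can. A call is refused whole if a number of a shift passes 1 or a number of a turn 1, either way. A call with a gripper value outside its range is refused whole. OPENING is the gripper command: -1 is fully open, 1 is shut, values between are in proportion, set as the call begins (- or left out, the last holds). The fingers move at their own pace and stop on an object; the grip force is fixed at half the most. Time passes only in rows, so rows that do not move let the fingers close. It gives the time, the measured TCP pose, the force and the opening at its end, in the units of the state.
- ctrl.read_state(): the state, without advancing time (a new reading comes with each control period).
- ctrl.get_image(name): name is "scene" or "top" or "wrist"; returns a dict with "color" (480x640x3 uint8, red, green, blue), "depth" (480x640 float32, mm along the optical axis (not along the pixel's ray), 0 where there is no reading), "camera_matrix" (3x3 intrinsics, pixels), "k1" (the pictures are not rectified: a ray, as slopes to the right and down, at radius r is drawn at 1 + k1 r^2 times it, then the intrinsics apply), "R" (3x3) and "t" (3): a world point X has camera coordinates R X + t. Camera axes: x right, y down, z forward; pixel columns grow to the right and rows downward; lengths in mm; the calibration is good to about 2 mm. A picture is of the moment at which its call begins.
- ctrl.finish_job(): hands the job in, once; it reports no verdict.
Trained networks look in a picture, given as the dict that the camera call returned (one of the last four; its "shot" number tells which), for a name from the list of things; names that differ only in an ending like _2 or _b are one class to them, and where a whole thing is asked for, a point or a joint stands for the part that bears it (a point fixed in the world has none). Each returns a list of dicts, best first, with "conf" (0 to 1); they miss things now and then, are a little off and sometimes report something else, mostly with a low value. They report only what shows in the picture. A call takes as long as a camera call. They do not tell look-alikes from the thing itself.
- ctrl.search_frame(query, picture): "extent" ([centre column, centre row, width, height] in pixels, round what is visible of it).
The state is a dict: "clock": time; "qpos": joint angles; "qd": joint speeds; "tau": joint torques, N m; "eef_pos": TCP position; "tool_rot": TCP orientation; "force": force on the tool from outside, world axes, zero at the start; "torque": the same for the moment, N m; "width": finger opening in mm.
Only numpy, scipy, OpenCV 4.12 (cv2) and the standard library are available. Lean on these libraries where they do the work, as an engineer would, in place of code of your own. Each camera call takes 0.05 s, during which the arm holds its last target. There are 200 camera calls.

## Working session

There is one attempt and no reset: what is moved stays moved. The work goes in short steps, Python scripts to look and compute and a shell command to move; the robot and the scene stay as the last step left them, time stands still between calls to the robot, and variables do not carry over. Pictures are saved under pics/ and viewed, about 8 in all and at most 12, crops included, and the job is handed in when it is done.

```bash
mkdir -p pics; ls
cat > h.py <<'E'
import numpy as np, cv2
from cell import ctrl
def cloud(p):
    K=p["camera_matrix"];d=p["depth"].astype(float)
    v,u=np.mgrid[:480,:640]
    return back(p,u.ravel(),v.ravel(),d.ravel()).reshape(480,640,3)
def back(p,u,v,d):
    K=np.array(p["camera_matrix"],float)
    x=(np.asarray(u,float)-K[0,2])/K[0,0];y=(np.asarray(v,float)-K[1,2])/K[1,1]
    a,b=x.copy(),y.copy()
    for _ in range(8):
        s=1+p["k1"]*(a*a+b*b);a,b=x/s,y/s
    c=np.stack([a*d,b*d,d*np.ones_like(a)],-1)
    return (c-np.array(p["t"]))@np.array(p["R"])
def save(p,n,s=1):
    cv2.imwrite("pics/"+n,cv2.cvtColor(p["color"],cv2.COLOR_RGB2BGR))
E
python3 - <<'E'
from h import *
s=ctrl.read_state();print(s)
ims=[]
for n in("top","scene"):
    p=ctrl.get_image(n);save(p,n+".png");np.savez("pics/"+n+".npz",**{k:v for k,v in p.items()})
    print(n,np.array(p["R"]).round(3).tolist(),p["t"],p["k1"])
    C=cloud(p)
    for q in("tip_head","socket_rim","handle","rest_a_hole0","tip_b","bottle","scoop"):
        for r in ctrl.search_frame(q,p)[:4]:
            u,v,w,h=r["extent"];print(q,round(r["conf"],2),np.round(r["extent"]),C[int(v),int(u)].round())
E
```

```text
pics
{'clock': 0.0, 'qpos': array([ 1.18323379,  0.62932653,  0.03842035,  1.51839395, -0.0270258 ,
        0.99632119, -0.01998511]), 'qd': array([-0.00040099, -0.00112198,  0.00105132,  0.00145341,  0.00072826,
        0.0004582 ,  0.00167962]), 'tau': array([-2.71275303e-04, -5.63405335e+01,  1.22609988e+00, -1.93444866e+01,
        1.09981195e-02,  1.05622484e-02,  8.81416113e-07]), 'eef_pos': array([ 205.39703484, -616.01330678,  230.39310727]), 'tool_rot': array([-3.13966052e+00, -9.11857403e-06,  3.21780264e-01]), 'force': array([ 0.13948608,  0.03832763, -0.00276253]), 'torque': array([-0.00864923,  0.00034983,  0.0149293 ]), 'width': 85.71639859724729}
top [[0.004, -1.0, 0.01], [-0.995, -0.005, -0.095], [0.095, -0.01, -0.995]] [  24.86085413  626.33233071 1165.48329153] -0.09697228580400813
tip_head 0.93 [392. 232.  21.  19.] [ 642. -105.  112.]
tip_head 0.82 [466. 286.  24.  17.] [ 547. -242.  101.]
tip_head 0.68 [414. 297.  24.  26.] [ 525. -123.  232.]
tip_head 0.66 [465. 328.  28.  21.] [ 468. -238.   97.]
socket_rim 0.59 [401. 297.  51.  66.] [ 524. -112.  159.]
socket_
[... 556 characters left out ...]
, -0.285, -0.791], [-0.688, 0.39, -0.612]] [-314.6123392  -194.33403058 1748.74894518] 0.018799908609542476
tip_head 0.91 [186. 279.  20.  36.] [ 482. -247.   76.]
tip_head 0.87 [242. 229.  22.  39.] [ 542. -134.  207.]
tip_head 0.83 [203. 255.  19.  40.] [ 415. -186.   68.]
tip_head 0.59 [194. 305.  22.  38.] [ 559. -257.   67.]
socket_rim 0.57 [246. 280.  58.  86.] [ 545. -136.   74.]
handle 0.83 [244. 281.  60.  86.] [ 543. -140.   74.]
rest_a_hole0 0.97 [340. 276.  53.  44.] [600.  64.  46.]
tip_b 0.95 [407. 225.  20.  33.] [569. 262. 102.]
tip_b 0.9 [374. 238.  16.  32.] [577. 163. 102.]
bottle 0.65 [322. 325.  37.  72.] [764. -70. 104.]
scoop 0.73 [444. 316.  89.  32.] [797. 204.  29.]
```

View pics/top.png

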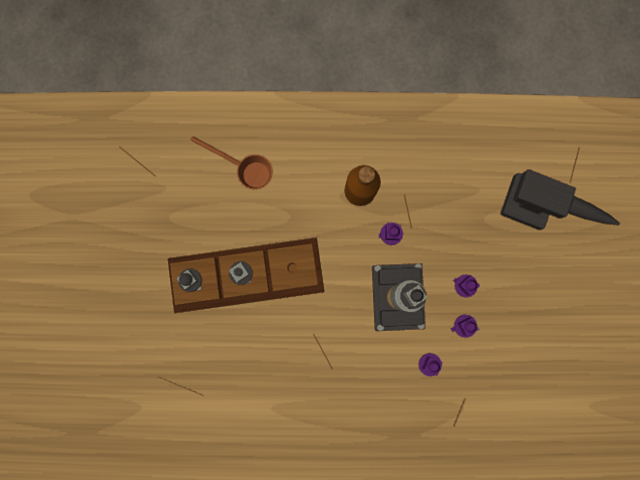

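View pics/scene.png

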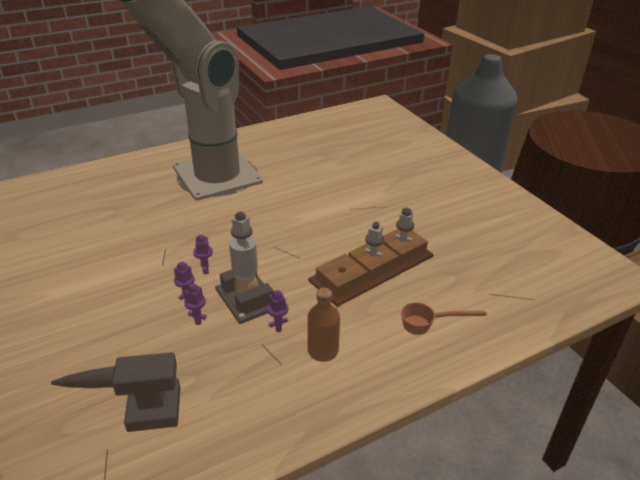

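The top view shows the handle clamp at (398,297) with the tip head at about (414,297). The empty hole is at (292,267), the other tips are at (190,281) and (240,272), and the purple decoys stand around the handle. The scene view agrees.

```bash
cat >> h.py <<'E'
from scipy.spatial.transform import Rotation as Ro
def plan(target,yaw=None,z=None):
    """print tool-frame shift in units of 30mm and rot about z in 6deg units"""
    s=ctrl.read_state();R=Ro.from_euler("xyz",s["tool_rot"])
    d=R.inv().apply(np.array(target)-s["eef_pos"])/30
    print("now",s["eef_pos"].round(1),s["tool_rot"].round(4),"shift units",d.round(3),"|mm|",round(30*np.linalg.norm(d),1))
    if yaw is not None:
        T=Ro.from_euler("xyz",[np.pi,0,yaw]);print("rot units",(np.degrees((R.inv()*T).as_rotvec())/6).round(3))
def plane(p,u,v,z):
    a=back(p,[u],[v],np.array([500.]))[0];b=back(p,[u],[v],np.array([1500.]))[0]
    return a+(b-a)*(z-a[2])/(b[2]-a[2])
E
python3 - <<'E'
from h import *
p=dict(np.load("pics/top.npz"))
C=cloud(p);print("hole",plane(p,292,267.5,45),"head apex",plane(p,415,296,232))
col=p["color"].astype(int);sub=np.zeros((480,640),bool);sub[255:340,365:435]=1
m=sub&(col.max(2)<75)&(np.ptp(col,axis=2)<25)&(C[...,2]<60)
P=C[m][:,:2].astype(np.float32);print(m.sum(),"clamp",cv2.minAreaRect(P))
m=(C[...,2]>38)&(C[...,2]<52);m[:, :160]=0;m[:,330:]=0;m[:230]=0;m[320:]=0
print("rack",cv2.minAreaRect(C[m][:,:2].astype(np.float32)))
for lo,hi in((155,164),(188,196),(228,240)):
    q=sub&(C[...,2]>lo)&(C[...,2]<hi);print(lo,q.sum(),C[q].mean(0).round(1),C[q].min(0).round(),C[q].max(0).round())
plan([526,-112,330],None)
E
```

```text
hole [580.72106033  78.74608731  45.        ] head apex [ 524.71420715 -125.90971754  232.        ]
2128 clamp ((525.8553466796875, -129.30856323242188), (127.7613296508789, 98.84207153320312), 2.4949848651885986)
rack ((568.3643798828125, 172.72828674316406), (80.65141296386719, 276.0600891113281), 8.387788772583008)
155 264 [ 526.1 -118.9  159.3] [ 500. -155.  155.] [ 553. -102.  164.]
188 230 [ 525.3 -126.   191.4] [ 505. -151.  189.] [ 547. -109.  196.]
228 128 [ 526.4 -129.7  231.8] [ 517. -140.  228.] [ 536. -119.  238.]
now [ 205.6 -616.7  231.4] [ 3.1415 -0.      0.3218] shift units [ 15.452 -12.581  -3.288] |mm| 605.8
```

```bash
python3 -m crank '[[[0.9,-0.71,-0.3,0,0,0],[0.9,-0.71,-0.3,0,0,0],[0.9,-0.71,-0.3,0,0,0],[0.9,-0.71,-0.3,0,0,0],[0.9,-0.71,-0.3,0,0,0],[0.9,-0.71,-0.3,0,0,0],[0.9,-0.71,-0.3,0,0,0],[0.9,-0.71,-0.3,0,0,0],[0.9,-0.71,-0.3,0,0,0],[0.9,-0.71,-0.3,0,0,0],[0.9,-0.71,-0.3,0,0,0],[0.9,-0.71,-0.3,0,0,0]]]' -1
python3 -c "
from h import *
plan([526,-129,330],.567)"
```

```text
clock: 1.8
eef_pos: [435.4, -265.6, 340.2]
tool_rot: [3.139, 0.005, 0.303]
force: [-0.3, 0.1, -0.6]
width: 85.4
now [ 435.4 -265.6  340.2] [3.1387 0.0054 0.303 ] shift units [ 4.244 -3.444  0.307] |mm| 164.2
rot units [ 0.021  0.055 -2.521]
```

```bash
python3 -m crank '[[[0.85,-0.69,0.06,0,0,0],[0.85,-0.69,0.06,0,0,0],[0.85,-0.69,0.06,0,0,0],[0.85,-0.69,0.06,0,0,0],[0.85,-0.69,0.06,0,0,0],[0,0,0,0,0,-0.85],[0,0,0,0,0,-0.85],[0,0,0,0,0,-0.85],[0,0,0,0,0,0]]]'
python3 - <<'E'
from h import *
plan([526,-129,330],.567)
p=ctrl.get_image("wrist");save(p,"w1.png");np.savez("pics/w1.npz",**p)
C=cloud(p)
print("cam",(-np.array(p["R"]).T@p["t"]).round())
for z,n in((222,3),):
    m=(np.abs(C[...,0]-526)<60)&(np.abs(C[...,1]+129)<60)&(p["depth"]>0)
    for lo,hi in((155,164),(186,196),(224,240)):
        q=m&(C[...,2]>lo)&(C[...,2]<hi)
        if q.sum(): print(lo,q.sum(),C[q].mean(0).round(1),C[q].min(0).round(1),C[q].max(0).round(1))
E
```

```text
clock: 2.55
eef_pos: [536.8, -108.5, 334.6]
tool_rot: [3.135, -0.006, 0.6]
force: [-0.4, 0.3, -0.3]
width: 85.5
now [ 536.8 -108.5  334.6] [ 3.1354 -0.0056  0.6003] shift units [-0.684  0.361  0.151] |mm| 23.6
rot units [ 0.059 -0.054  0.318]
cam [591. -70. 477.]
155 750 [ 536.8 -119.1  159.8] [ 500.8 -155.1  155. ] [ 554.7 -101.6  162. ]
186 751 [ 532.6 -123.1  191.8] [ 505.5 -150.8  186. ] [ 548.6 -107.6  195.8]
224 591 [ 528.2 -128.   231.3] [ 516.2 -140.1  224. ] [ 537.6 -118.2  235.9]
```

View pics/w1.png

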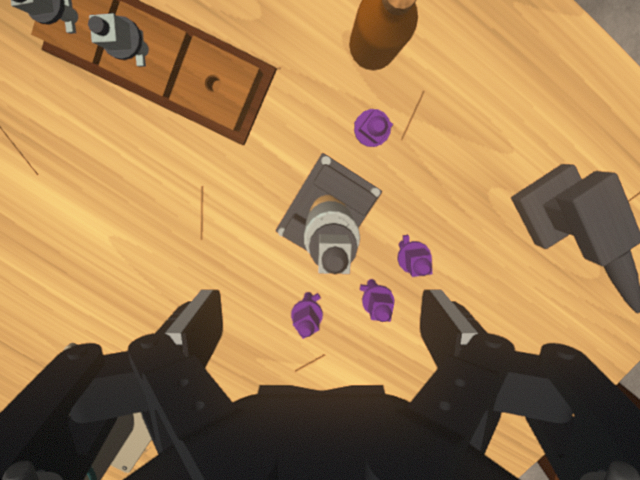

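The wrist view shows the head at (335,255), with its square nearly aligned with the jaws. The axis is at about (526.9, -129.2).

Run:
```python
from h import *
p=dict(np.load("pics/w1.npz"));C=cloud(p)
m=(np.hypot(C[...,0]-527,C[...,1]+129)<25)&(C[...,2]>204)&(C[...,2]<238)
print(m.sum(),cv2.minAreaRect(C[m][:,:2].astype(np.float32)))
m&=(C[...,2]>219)
P=C[m][:,:2]
for a in range(20,50,3):
    t=np.radians(a);x=P@[np.cos(t),np.sin(t)];y=P@[-np.sin(t),np.cos(t)]
    print(a,np.percentile(x,[1,99]).round(1),np.percentile(y,[1,99]).round(1),(np.ptp(np.percentile(x,[1,99]))+np.ptp(np.percentile(y,[1,99]))).round(1))
plan([526.9,-129.2,300],np.radians(32.5))
```

```text
1154 ((527.0670166015625, -129.10321044921875), (26.28716468811035, 25.990942001342773), 32.22819519042969)
20 [437.3 465. ] [-315.3 -288. ] 55.0
23 [421.3 448.4] [-338.1 -311.5] 53.8
26 [403.9 430.5] [-360.1 -334.1] 52.7
29 [385.5 411.3] [-381.3 -355.6] 51.4
32 [365.8 391.3] [-401.4 -376.1] 50.8
35 [345.2 370.6] [-420.8 -395.1] 51.1
38 [323.1 349.1] [-439.2 -413.1] 52.1
41 [300.  326.6] [-456.4 -429.8] 53.2
44 [276.2 303.3] [-472.5 -445.3] 54.3
47 [251.3 279.2] [-487.3 -459.5] 55.7
now [ 536.8 -108.4  334.6] [ 3.1356 -0.0059  0.5965] shift units [-0.669  0.381  1.152] |mm| 41.6
rot units [ 0.057 -0.057  0.279]
```

```bash
python3 -m crank '[[[-0.67,0.38,0.5,0.06,-0.06,0.28],[0,0,0.6,0,0,0],[0,0,0,0,0,0]]]'
python3 -c "
from h import *
plan([527,-129.1,196],.564)"
```

```text
clock: 2.85
eef_pos: [527.3, -129.9, 302.0]
tool_rot: [3.14, -0.002, 0.558]
force: [0.2, 1.3, -0.7]
width: 85.6
now [ 527.3 -129.9  302. ] [ 3.1397e+00 -2.5000e-03  5.5790e-01] shift units [-3.000e-03 -3.400e-02  3.535e+00] |mm| 106.1
rot units [ 0.018 -0.023 -0.058]
```

```bash
python3 -m crank '[[[0,-0.03,0.9,0.02,-0.02,-0.06],[0,0,0.9,0,0,0],[0,0,0.8,0,0,0],[0,0,0.5,0,0,0],[0,0,0.2,0,0,0],[0,0,0,0,0,0]]]'
python3 -c "
from h import *
plan([527,-129.1,196],.564);print(ctrl.read_state()['force'])"
```

```text
clock: 3.35
eef_pos: [529.8, -132.3, 204.5]
tool_rot: [3.135, -0.005, 0.549]
force: [0.2, 0.2, -0.2]
width: 85.6
now [ 529.8 -132.3  204.5] [ 3.135  -0.0048  0.5486] shift units [-0.024 -0.142  0.281] |mm| 9.5
rot units [ 0.063 -0.046 -0.147]
[ 0.1623343   0.15864515 -0.18903855]
```

```bash
python3 -m crank '[[[-0.02,-0.14,0.2,0.06,-0.05,-0.15],[0,0,0.08,0,0,0],[0,0,0,0,0,0]]]'
python3 -c "
from h import *
plan([527,-129.1,196],.564)"
```

```text
clock: 3.6
eef_pos: [528.8, -129.3, 198.2]
tool_rot: [3.139, -0.002, 0.564]
force: [0.2, 0.4, 0.0]
width: 85.4
now [ 528.8 -129.3  198.2] [ 3.1387e+00 -2.0000e-03  5.6390e-01] shift units [-0.047 -0.037  0.072] |mm| 2.8
rot units [ 0.028 -0.019 -0.001]
```

```bash
python3 -m crank '[[[-0.05,-0.04,0.04,0.03,-0.02,0],[0,0,0,0,0,0],[0,0,0,0,0,0],[0,0,0,0,0,0],[0,0,0,0,0,0],[0,0,0,0,0,0]]]' 0.2
python3 -m crank '[[[0,0,0,0,0,0],[0,0,0,0,0,0],[0,0,0,0,0,0],[0,0,0,0,0,0],[0,0,0,0,0,0],[0,0,0,0,0,0]]]' 1
python3 -c "
from h import *
plan([527,-129.1,196],.564);print(ctrl.read_state()['torque'])"
```

```text
clock: 4.1
eef_pos: [528.5, -129.3, 199.8]
tool_rot: [3.138, -0.004, 0.563]
force: [-0.1, -0.3, -0.1]
width: 34.2
clock: 4.6
eef_pos: [528.5, -129.0, 200.2]
tool_rot: [3.139, -0.004, 0.563]
force: [-0.1, 0.1, 1.1]
width: 24.7
now [ 528.5 -129.   200.2] [ 3.1386 -0.0038  0.5634] shift units [-0.045 -0.024  0.139] |mm| 4.4
rot units [ 0.029 -0.036 -0.006]
[ 0.07552282  0.06264651 -0.05058042]
```

```bash
python3 -m crank '[[[0,0,0.06,0,0,0],[0,0,0.06,0,0,0]]]'; python3 -m crank '[[[0,0,0.06,0,0,0],[0,0,0.06,0,0,0]]]'
```

```text
clock: 4.77
eef_pos: [528.5, -129.0, 197.1]
tool_rot: [3.138, -0.004, 0.563]
force: [-0.7, 0.3, 4.8]
width: 25.3
clock: 4.93
eef_pos: [528.6, -129.0, 193.7]
tool_rot: [3.138, -0.004, 0.563]
force: [-1.5, 0.3, 6.1]
width: 24.7
```

```bash
python3 -c "
from h import *
for _ in range(3): s=ctrl.read_state();print(s['eef_pos'],s['force'],s['torque'],s['width'])"
```

```text
[ 528.58742196 -128.95799142  193.74186812] [-1.54054041  0.30353192  6.05767056] [ 0.15190571  0.41783294 -0.0282827 ] 24.701058165635942
[ 528.58742196 -128.95799142  193.74186812] [-1.54054041  0.30353192  6.05767056] [ 0.15190571  0.41783294 -0.0282827 ] 24.701058165635942
[ 528.58742196 -128.95799142  193.74186812] [-1.54054041  0.30353192  6.05767056] [ 0.15190571  0.41783294 -0.0282827 ] 24.701058165635942
```

```bash
python3 -m crank '[[[0,0,0.06,0,0,0]]]'; python3 -m crank '[[[0,0,0.06,0,0,0]]]';python3 -m crank '[[[0,0,0.05,0,0,0]]]'
```

```text
clock: 5.02
eef_pos: [528.6, -129.0, 192.1]
tool_rot: [3.138, -0.004, 0.563]
force: [-1.8, 0.5, 7.2]
width: 24.7
clock: 5.1
eef_pos: [528.6, -128.9, 190.6]
tool_rot: [3.138, -0.004, 0.563]
force: [-1.9, -0.0, 6.1]
width: 24.9
clock: 5.18
eef_pos: [528.6, -128.9, 189.3]
tool_rot: [3.138, -0.004, 0.563]
force: [-1.0, 0.2, 8.0]
width: 24.9
```

```bash
for i in 1 2 ; do :; done; python3 -m crank '[[[0,0,0.05,0,0,0]]]'; python3 -m crank '[[[0,0,0.05,0,0,0]]]';python3 -m crank '[[[0,0,0.04,0,0,0]]]'
```

```text
clock: 5.27
eef_pos: [528.6, -128.9, 188.2]
tool_rot: [3.138, -0.004, 0.563]
force: [-1.8, 1.4, 8.5]
width: 25.0
clock: 5.35
eef_pos: [528.6, -128.9, 187.1]
tool_rot: [3.137, -0.005, 0.563]
force: [-2.2, 0.1, 8.3]
width: 24.7
clock: 5.43
eef_pos: [528.7, -128.8, 186.7]
tool_rot: [3.137, -0.005, 0.563]
force: [-4.6, 0.9, 17.5]
width: 25.2
```

```bash
python3 -m crank '[[[0,0,0,0,0,0]]]'; python3 -m crank '[[[0,0,0.02,0,0,-0.3]]]'
```

```text
clock: 5.52
eef_pos: [528.6, -128.8, 187.3]
tool_rot: [3.137, -0.005, 0.563]
force: [-2.2, 0.5, 8.5]
width: 24.8
clock: 5.6
eef_pos: [528.6, -128.8, 187.3]
tool_rot: [3.137, -0.004, 0.595]
force: [-1.8, 0.0, 7.7]
width: 24.9
```

```bash
python3 -m crank '[[[0,0,0.03,0,0,0]]]'; python3 -m crank '[[[0,0,0.03,0,0,-0.4]]]'
```

```text
clock: 5.68
eef_pos: [528.6, -128.8, 187.1]
tool_rot: [3.136, -0.005, 0.596]
force: [-2.0, 0.0, 8.5]
width: 25.0
clock: 5.77
eef_pos: [528.6, -128.8, 186.8]
tool_rot: [3.136, -0.005, 0.638]
force: [-1.6, 0.2, 9.3]
width: 25.2
```

```bash
python3 -m crank '[[[0,0,0.03,0,0,0]]]'; python3 -m crank '[[[0,0,0.03,0,0,-0.3]]]'; python3 -c "
from h import *
s=ctrl.read_state();print(s['eef_pos'],s['force'],s['torque'],s['width'])"
```

```text
clock: 5.85
eef_pos: [528.7, -128.7, 186.7]
tool_rot: [3.136, -0.005, 0.639]
force: [-4.5, 1.6, 12.9]
width: 24.8
clock: 5.93
eef_pos: [528.7, -128.8, 186.7]
tool_rot: [3.135, -0.005, 0.671]
force: [-4.4, 1.5, 12.0]
width: 24.8
[ 528.66396716 -128.75362412  186.71547533] [-4.3716311   1.51507533 12.04330263] [ 0.22729561  0.8760981  -0.07316752] 24.807422741763475
```

```bash
python3 -m crank '[[[-0.02,-0.015,0.03,0,0,-0.5]]]'; python3 -m crank '[[[-0.01,-0.01,0.03,0,0,-0.5]]]'; python3 -c "
from h import *
s=ctrl.read_state();print(s['eef_pos'],s['force'],s['torque'],s['width'])"
```

```text
clock: 6.02
eef_pos: [528.4, -128.8, 186.7]
tool_rot: [3.133, -0.005, 0.725]
force: [-1.0, 0.1, 8.9]
width: 24.9
clock: 6.1
eef_pos: [528.5, -128.7, 186.7]
tool_rot: [3.132, -0.005, 0.78]
force: [-1.9, 0.9, 8.5]
width: 24.8
[ 528.51731466 -128.66764455  186.7141968 ] [-1.89869018  0.91821199  8.53983588] [ 0.2959649   0.62842986 -0.0191011 ] 24.768640958944914
```

```bash
python3 -m crank '[[[-0.01,-0.01,0.04,0.05,0,-0.5],[0,0,0.04,0.05,0,-0.5]]]'; python3 -m crank '[[[0,0,0.04,0,0,-0.6],[0,0,0.04,0,0,-0.6]]]'; python3 -c "
from h import *
s=ctrl.read_state();print(s['eef_pos'],s['force'],s['torque'],s['width'])"
```

```text
clock: 6.27
eef_pos: [529.1, -128.9, 186.7]
tool_rot: [3.139, -0.006, 0.889]
force: [-3.2, 0.4, 14.2]
width: 24.7
clock: 6.43
eef_pos: [529.2, -129.2, 186.7]
tool_rot: [3.137, -0.005, 1.02]
force: [-3.7, 0.6, 12.8]
width: 25.0
[ 529.16785534 -129.18344703  186.72974555] [-3.72328358  0.60023109 12.77470075] [ 0.25232274  0.96684977 -0.04889976] 25.01685991355398
```

```bash
python3 -m crank '[[[-0.01,-0.02,0.035,0,0,-0.6],[-0.01,-0.01,0.035,0,0,-0.6]]]'; python3 -m crank '[[[0,-0.01,0.035,0.02,0,-0.6],[0,0,0.035,0,0,-0.6]]]'; python3 -c "
from h import *
s=ctrl.read_state();print(s['eef_pos'],s['force'],s['torque'],s['width'])"
```

```text
clock: 6.6
eef_pos: [528.7, -129.3, 186.7]
tool_rot: [3.134, -0.005, 1.151]
force: [-3.4, 1.2, 11.1]
width: 25.2
clock: 6.77
eef_pos: [528.7, -129.4, 186.7]
tool_rot: [3.134, -0.003, 1.282]
force: [-4.8, -0.3, 13.4]
width: 24.7
[ 528.67151082 -129.38551566  186.69435928] [-4.80398336 -0.26879224 13.44121961] [ 0.2036929   0.99911691 -0.12948527] 24.701030990212736
```

```bash
python3 -m crank '[[[0,-0.03,0.035,0.03,0,-0.6],[0,-0.01,0.035,0,0,-0.6],[0,-0.01,0.035,0,0,-0.6]]]'; python3 -m crank '[[[0,0,0.035,0.02,0,-0.6],[0,0,0.035,0,0,-0.5]]]'; python3 -c "
from h import *
s=ctrl.read_state();print(s['eef_pos'],s['tool_rot'],s['force'],s['torque'],s['width'])"
```

```text
clock: 7.02
eef_pos: [528.8, -129.3, 186.7]
tool_rot: [3.132, -0.001, 1.479]
force: [-3.6, -0.8, 12.8]
width: 24.9
clock: 7.18
eef_pos: [528.9, -129.3, 186.7]
tool_rot: [3.133, 0.001, 1.599]
force: [-2.8, 1.0, 12.3]
width: 24.8
[ 528.89057626 -129.25355424  186.6780119 ] [3.13342145e+00 5.35843929e-04 1.59896895e+00] [-2.81735023  1.03779755 12.32816068] [ 0.20056063  1.05656585 -0.12115038] 24.804851509428566
```

```bash
python3 -m crank '[[[0,-0.01,0.03,0.05,0,-0.1],[0,0,0.03,0,0,0]]]'; python3 -m crank '[[[0,-0.02,-0.1,0,0,0],[0,0,-0.15,0,0,0],[0,0,-0.15,0,0,0]]]'; python3 -c "
from h import *
s=ctrl.read_state();print(s['eef_pos'],s['tool_rot'],s['force'],s['torque'],s['width'])"
```

```text
clock: 7.35
eef_pos: [529.0, -129.2, 186.7]
tool_rot: [3.137, 0.001, 1.611]
force: [-4.7, -0.2, 11.5]
width: 24.7
clock: 7.6
eef_pos: [528.9, -129.1, 199.2]
tool_rot: [3.136, 0.0, 1.611]
force: [0.0, -0.2, 0.9]
width: 24.8
[ 528.89947794 -129.06790449  199.18300837] [3.13587924e+00 4.40587247e-04 1.61128779e+00] [ 0.03730961 -0.22808038  0.86812891] [0.02271065 0.07408839 0.01605418] 24.79564633771272
```

```bash
python3 -m crank '[[[0,0,-0.15,0,0,0],[0,0,-0.15,0,0,0],[0,0,-0.15,0,0,0]]]'; python3 -c "
from h import *
s=ctrl.read_state();print(s['eef_pos'],s['tool_rot'],s['force'],s['torque'],s['width'])"
```

```text
clock: 7.85
eef_pos: [527.3, -129.1, 211.7]
tool_rot: [3.14, -0.001, 1.611]
force: [0.5, -0.0, -3.5]
width: 25.1
[ 527.33071576 -129.0862792   211.73070608] [ 3.13950738e+00 -7.29380634e-04  1.61117216e+00] [ 0.46288877 -0.02325205 -3.45732978] [-0.02544745 -0.0422093  -0.00354826] 25.06960024405778
```

```bash
python3 -m crank '[[[0,0,-0.5,0,0,0],[0,0,-0.9,0,0,0],[0,0,-0.6,0,0,0],[0.6,0.2,-0.1,0,0,0],[0.9,0.4,0,0,0,0],[0.9,0.4,0,0,0,0],[0.9,0.4,0,0,0,0],[0.8,0.3,0,0,0,0],[0.4,0.2,0,0,0,0],[0,0,0,0,0,0],[0,0,0,0,0,0]]]'
python3 - <<'E'
from h import *
plan([581,79,150],np.radians(8.4+90))
p=ctrl.get_image("wrist");save(p,"w2.png");np.savez("pics/w2.npz",**p)
print(ctrl.search_frame("rest_a_hole0",p),ctrl.search_frame("tip_head",p),ctrl.read_state()["force"])
E
```

```text
clock: 8.77
eef_pos: [577.1, 9.2, 274.0]
tool_rot: [-3.133, -0.001, 1.604]
force: [-0.5, -0.3, -3.2]
width: 24.8
now [577.1   9.2 274. ] [-3.1328e+00 -8.0000e-04  1.6039e+00] shift units [2.317 0.244 4.133] |mm| 142.3
rot units [-0.083 -0.012 -1.083]
[{'extent': [329.0, 141.8, 81.4, 94.4], 'conf': 0.68}] [{'extent': [300.8, 380.1, 15.7, 9.1], 'conf': 0.69}, {'extent': [385.1, 300.4, 26.5, 29.8], 'conf': 0.62}, {'extent': [321.8, 298.0, 83.0, 111.7], 'conf': 0.56}] [-0.84614902 -0.7921085  -3.34079344]
```

View pics/w2.png

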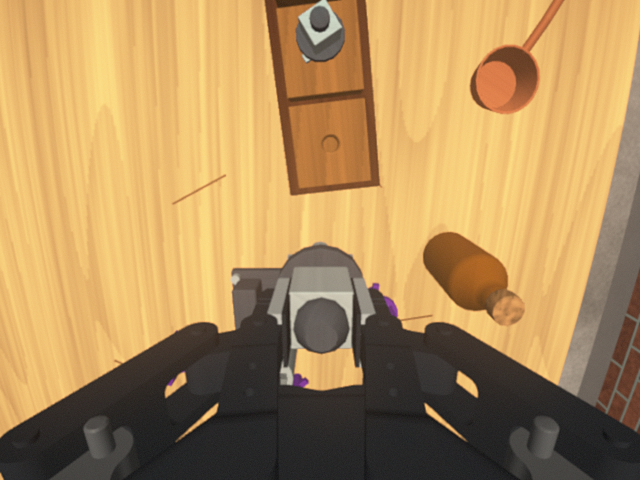

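The wrist view shows the tip held squarely, with its cone at (322,325), and the empty hole at about (330,144).

Run:
```python
from h import *
p=dict(np.load("pics/w2.npz"));C=cloud(p)
g=cv2.cvtColor(p["color"],cv2.COLOR_RGB2GRAY)[125:165,310:352]
print(cv2.HoughCircles(cv2.resize(g,None,fx=4,fy=4,interpolation=cv2.INTER_CUBIC),cv2.HOUGH_GRADIENT,1,200,param1=80,param2=15,minRadius=25,maxRadius=50))
print("hole",plane(p,330.5,143.5,45))
m=(np.hypot(C[...,0]-581,C[...,1]-79)<60)&(C[...,2]>40)&(C[...,2]<50);print("block",cv2.minAreaRect(C[m][:,:2].astype(np.float32)),C[m][:,2].mean())
# held tip
u,v=322,325
for z0,z1,r in((300,312,9),(290,303,25),(255,273,30)):
    q=(np.hypot(C[...,0]-577,C[...,1]-9)<r)&(C[...,2]>z0)&(C[...,2]<z1)
    if q.sum():print(z0,q.sum(),C[q].mean(0).round(1),C[q].min(0).round(1),C[q].max(0).round(1))
```

```text
[[[79.5 74.5 26.6]]]
hole [582.9829002  79.4233667  45.       ]
block ((581.4073486328125, 87.26318359375), (80.39288330078125, 103.27789306640625), 8.197698593139648) 44.89804140431931
300 1677 [577.   10.5 306.3] [5.681e+02 2.000e-01 3.009e+02] [586.   17.9 309.9]
290 3054 [576.8  15.  297. ] [552.7  -5.1 290. ] [600.8  21.9 303. ]
255 1755 [576.   22.9 265.7] [555.8  14.1 257.2] [596.7  29.9 273. ]
```

```bash
python3 -m crank '[[[0.8,0.07,0,-0.08,0,0],[0.8,0.07,0.3,0,0,0],[0.7,0.07,0.8,0,0,0],[0,0,0.9,0,0,0],[0,0,0.9,0,0,0],[0,0,0.6,0,0,0],[0,0,0.2,0,0,0],[0,0,0,0,0,0]]]'
python3 -c "
from h import *
plan([582.6,79.3,130],1.604);print(ctrl.read_state()['force'])"
```

```text
clock: 9.58
eef_pos: [583.2, 62.2, 160.7]
tool_rot: [3.137, 0.009, 1.579]
force: [0.5, -1.0, -3.4]
width: 24.5
now [583.2  62.2 160.7] [3.1374 0.0085 1.5786] shift units [ 0.578 -0.019  1.018] |mm| 35.1
rot units [ 0.039  0.082 -0.243]
[ 0.51342425 -0.98149092 -3.37367691]
```

```bash
python3 - <<'E'
from h import *
p=ctrl.get_image("wrist");save(p,"w3.png");np.savez("pics/w3.npz",**p)
print(ctrl.search_frame("rest_a_hole0",p))
E
python3 -m crank '[[[0.56,-0.02,0,0.04,0.08,0],[0,0,0.5,0,0,0],[0,0,0.2,0,0,0],[0,0,0,0,0,0]]]'
python3 -c "
from h import *
plan([582.6,79.3,130],1.604);print(ctrl.read_state()['force'])"
```

```text
[{'extent': [317.1, 208.8, 114.4, 125.1], 'conf': 0.62}]
clock: 10.02
eef_pos: [588.2, 81.6, 146.9]
tool_rot: [3.128, -0.004, 1.575]
force: [-0.6, 0.8, -2.5]
width: 24.9
now [588.2  81.6 146.9] [ 3.1275 -0.004   1.575 ] shift units [-0.077 -0.196  0.559] |mm| 17.9
rot units [ 0.135 -0.036 -0.277]
[-0.56796289  0.81783101 -2.49975173]
```

View pics/w3.png

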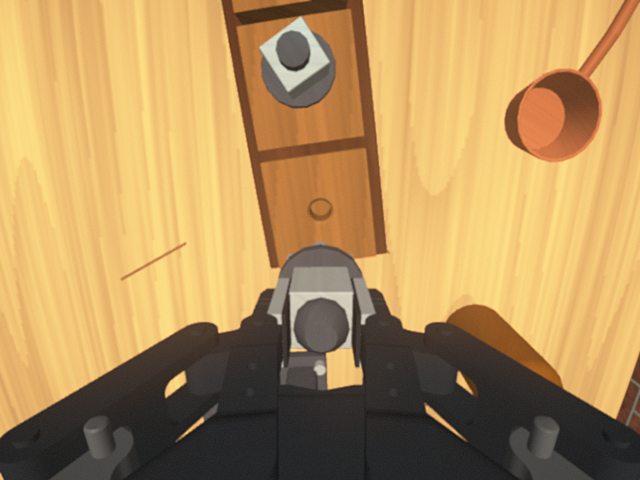

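Run:
```python
from h import *
p=dict(np.load("pics/w3.npz"))
g=cv2.cvtColor(p["color"],cv2.COLOR_RGB2GRAY)[190:228,300:342]
print(cv2.HoughCircles(cv2.resize(g,None,fx=4,fy=4,interpolation=cv2.INTER_CUBIC),cv2.HOUGH_GRADIENT,1,200,param1=80,param2=15,minRadius=25,maxRadius=60)/4)
print("hole",plane(p,320,208.5,45),plane(p,321,209.5,45))
```

```text
Traceback (most recent call last):
TypeError: unsupported operand type(s) for /: 'NoneType' and 'int'
```

```bash
python3 -m crank '[[[-0.08,-0.19,0,0.13,-0.04,-0.1],[0,0,0.3,0,0,0],[0,0,0,0,0,0],[0,0,0,0,0,0]]]'
python3 -c "
from h import *
plan([582.6,79.3,130],1.58);print(ctrl.read_state()['force'])"
```

```text
clock: 10.35
eef_pos: [583.7, 80.0, 140.0]
tool_rot: [3.138, -0.0, 1.587]
force: [0.2, 0.6, -2.9]
width: 25.2
now [583.7  80.  140. ] [ 3.1380e+00 -3.0000e-04  1.5868e+00] shift units [-0.022 -0.038  0.334] |mm| 10.1
rot units [ 0.034 -0.003  0.065]
[ 0.18877123  0.57798359 -2.90621347]
```

Run:
```python
from h import *
p=dict(np.load("pics/w3.npz"))
g=cv2.cvtColor(p["color"],cv2.COLOR_RGB2GRAY)[195:222,305:335]
b=(g<np.percentile(g,18)).astype(np.uint8);v,u=np.nonzero(b)
print("dark ext",305+u.min(),305+u.max(),195+v.min(),195+v.max())
print("hole",plane(p,320,208.8,45))
cv2.imwrite("pics/c3.png",cv2.resize(cv2.cvtColor(p["color"],cv2.COLOR_RGB2BGR)[190:228,300:342],None,fx=12,fy=12,interpolation=cv2.INTER_NEAREST))
```

```text
dark ext 308 331 199 219
hole [582.72767745  80.825608    45.        ]
```

View pics/c3.png

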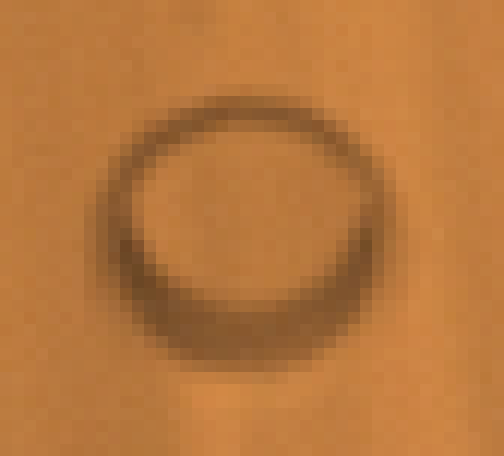

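The crop shows the hole's mouth centred at full-image pixel (320,209), so the hole is at about (582.7, 80.2). Next I'll lower the tip gently.

```bash
python3 -m crank '[[[0,-0.03,0.25,0.03,0,0],[0,0,0.15,0,0,0],[0,0,0.05,0,0,0],[0,0,0,0,0,0]]]'
python3 -c "
from h import *
plan([582.7,80.2,120],1.58);print(ctrl.read_state()['force'])"
```

```text
clock: 10.68
eef_pos: [583.0, 79.6, 125.4]
tool_rot: [3.141, -0.0, 1.586]
force: [0.7, 0.2, -3.4]
width: 25.2
now [583.   79.6 125.4] [ 3.1410e+00 -2.0000e-04  1.5859e+00] shift units [ 0.019 -0.009  0.181] |mm| 5.5
rot units [ 0.005 -0.002  0.057]
[ 0.68329666  0.21379907 -3.36819214]
```

```bash
python3 -m crank '[[[0.02,-0.01,0.08,0,0,0],[0,0,0.06,0,0,0]]]'; python3 -m crank '[[[0,0,0.06,0,0,0],[0,0,0.06,0,0,0]]]';python3 -c "
from h import *
plan([582.7,80.2,110],1.58);print(ctrl.read_state()['force'],ctrl.read_state()['torque'])"
```

```text
clock: 10.85
eef_pos: [582.7, 80.3, 120.9]
tool_rot: [3.141, -0.0, 1.586]
force: [0.4, -0.1, -3.2]
width: 24.5
clock: 11.02
eef_pos: [582.8, 80.4, 117.0]
tool_rot: [3.141, -0.0, 1.586]
force: [0.2, -0.2, -4.6]
width: 24.7
now [582.8  80.4 117. ] [ 3.1407e+00 -4.0000e-04  1.5859e+00] shift units [-0.006 -0.005  0.232] |mm| 7.0
rot units [ 0.008 -0.004  0.057]
[ 0.20437087 -0.22470619 -4.57667071] [-0.00071221  0.023776    0.04207541]
```

```bash
python3 -m crank '[[[0,0,0.06,0,0,0],[0,0,0.06,0,0,0]]]'; python3 -m crank '[[[0,0,0.06,0,0,0],[0,0,0.06,0,0,0]]]'; python3 -m crank '[[[0,0,0.06,0,0,0],[0,0,0.06,0,0,0]]]'
```

```text
clock: 11.18
eef_pos: [583.0, 80.4, 113.1]
tool_rot: [3.14, -0.0, 1.586]
force: [0.1, 0.2, -3.0]
width: 25.1
clock: 11.35
eef_pos: [583.0, 80.5, 109.1]
tool_rot: [3.14, -0.0, 1.586]
force: [0.2, 0.9, -2.9]
width: 24.5
clock: 11.52
eef_pos: [583.1, 80.4, 105.2]
tool_rot: [3.14, -0.0, 1.586]
force: [0.7, -0.7, -3.4]
width: 25.1
```

It's in the hole, since the pin bottom is now well below the mouth. I'll go on until contact.

```bash
python3 -m crank '[[[0,0,0.05,0,0,0]]]'; python3 -m crank '[[[0,0,0.04,0,0,0]]]'; python3 -m crank '[[[0,0,0.04,0,0,0]]]'; python3 -m crank '[[[0,0,0.03,0,0,0]]]'
```

```text
clock: 11.6
eef_pos: [583.1, 80.5, 103.4]
tool_rot: [3.14, -0.0, 1.586]
force: [-0.4, 0.8, -3.6]
width: 24.9
clock: 11.68
eef_pos: [583.1, 80.4, 102.0]
tool_rot: [3.14, -0.0, 1.586]
force: [-0.8, 0.4, -3.6]
width: 24.5
clock: 11.77
eef_pos: [583.0, 80.4, 100.7]
tool_rot: [3.14, -0.0, 1.586]
force: [-0.2, 0.9, -3.4]
width: 24.6
clock: 11.85
eef_pos: [583.0, 80.5, 100.3]
tool_rot: [3.14, -0.0, 1.586]
force: [-4.2, -1.1, 9.7]
width: 24.8
```

```bash
python3 -m crank '[[[0,0,0,0,0,0]]]'; python3 -m crank '[[[0,0,0,0,0,0],[0,0,0,0,0,0],[0,0,0,0,0,0],[0,0,0,0,0,0],[0,0,0,0,0,0],[0,0,0,0,0,0]]]' -1; python3 -m crank '[[[0,0,-0.2,0,0,0],[0,0,-0.5,0,0,0],[0,0,-0.8,0,0,0],[0,0,-0.9,0,0,0],[0,0,-0.9,0,0,0],[0,0,-0.9,0,0,0],[-0.8,0,-0.3,0,0,0],[-0.9,0,0,0,0,0],[-0.5,0,0,0,0,0],[0,0,0,0,0,0],[0,0,0,0,0,0]]]'
python3 - <<'E'
from h import *
print(ctrl.read_state()["force"])
for n in("wrist","scene"):
    p=ctrl.get_image(n);C=cloud(p)
    if n=="wrist":save(p,"w4.png")
    m=(np.hypot(C[...,0]-582.7,C[...,1]-80.2)<30)
    for lo,hi in((75,88),(95,126),(124,142)):
        q=m&(C[...,2]>lo)&(C[...,2]<hi)
        if q.sum():print(n,lo,q.sum(),C[q].mean(0).round(1),C[q].min(0).round(1),C[q].max(0).round(1))
E
```

```text
clock: 11.93
eef_pos: [583.1, 80.6, 100.5]
tool_rot: [3.14, -0.0, 1.586]
force: [0.7, -0.5, -3.8]
width: 24.7
clock: 12.43
eef_pos: [585.3, 81.3, 102.2]
tool_rot: [3.135, -0.001, 1.586]
force: [-1.0, 0.7, 0.5]
width: 85.4
clock: 13.35
eef_pos: [585.7, 15.7, 248.5]
tool_rot: [3.132, -0.003, 1.591]
force: [0.0, 0.6, 0.3]
width: 85.8
[0.04797339 0.5640935  0.259883  ]
wrist 95 496 [582.2  79.2 121.7] [569.1  66.  119.3] [595.1  92.3 123.9]
wrist 124 643 [582.   79.3 131.7] [571.7  68.2 126.6] [592.4  89.8 136. ]
scene 75 20 [592.5  70.   86.6] [574.9  57.8  85. ] [602.1  96.3  87.4]
scene 95 209 [587.6  74.7 110.8] [566.1  56.1  95. ] [601.6  98.1 126. ]
scene 124 77 [584.2  77.  130. ] [572.   64.2 124. ] [595.5  90.4 137.5]
```

View pics/w4.png

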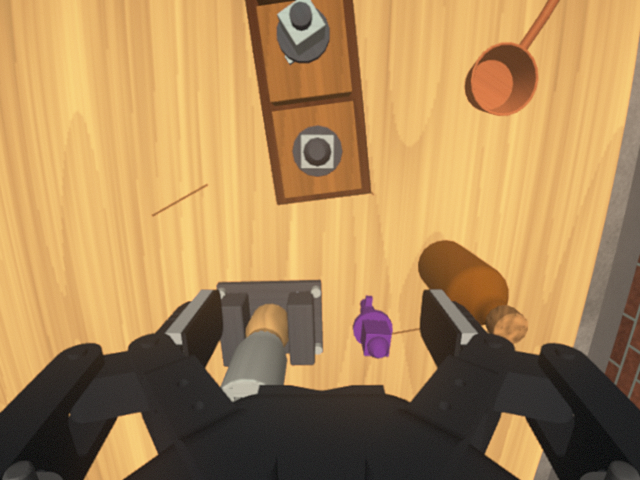

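The tip stands upright in the hole at pixel (317,150). Its head top is at z ≈ 122 as expected, and the gripper is clear.

```bash
python3 -c "
from cell import ctrl
print(ctrl.finish_job())"
```

```text
the job is handed in; nothing more can be done
None
```

The heading tip is out of the handle and standing upright, fully seated, in the empty rack hole. The job was handed in at about 13.5 s; no verdict is reported.

- **Unlocking:** I pressed the tip about 13.5 mm down until it felt solid and turned it 60° anticlockwise at roughly 8–14 N. It then drew straight up, and its weight of about 3.4 N showed on the wrist. The push reached 17.5 N for one reading as it went solid, above the 12–16 N aim but under 20 N.
- **Seating:** The tip met the block gently, at about 10 N, and I opened the gripper and backed away.
- **Last checks:** The wrist camera put the head at about (582, 79) mm, with the hole at about (582.7, 80.2). The flat of the head is at about 122 mm, which is where it should be when seated. The pictures show the tip upright, and the final wrist force was close to zero.
- **Disagreements:** The hole estimates from different views differed by about 2 mm. The tip still went in without resistance.
- **Other items:** In the last wrist picture, the neighbouring tip, bottle and scoop looked undisturbed, but I did not measure them again. The far tip was out of view.

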